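# Lock the filter holder that was left open

### The arm

A 7-joint arm with a two-finger parallel gripper is mounted at the origin on a cart in front of the work surface, level with it; the furniture and walls round the work are solid. World frame = base frame: x ahead of the robot, y to its left, z up, the work surface at z = 0. Lengths are in m, angles in rad, forces in N, time in s.
With the tool pointing down it reaches from about 0.35 to 0.9 m from the base axis. Payload 8.1 kg.
Tool frame: the origin (TCP) lies midway between the tips of the shut fingers; the grasp point (between the pads) lies 19 mm behind it; x points along the fingers, z is the direction in which the jaws open and shut, and the axes are right-handed (so a half turn about x gives the same grasp; the last joint's range is limited). The gripper opens to 85 mm and grips with 20 to 120 N. Pads are 22 mm wide; open, the fingers measure 114 mm over their backs; the gripper's body (76 mm by 85 mm) begins 54 mm behind the grasp point. The pads swing forward as they close: fully open they stand 13 mm farther back than shut.
Start: joints at [-1.343, 0.434, 0.025, 1.573, -0.012, 1.134, -0.075], TCP at [0.203, 0.591, 0.207] pointing down, gripper open.
Joint ranges: [-2.62, 2.62], [-0.44, 2.09], [-1.27, 1.32], [0.08, 2.57], [-1.32, 4.46], [0.12, 2], [-2.74, 2.74]. Speed limits (rad/s): [2.22, 2.22, 3.01, 3.01, 3.14, 3.14, 3.14].

### API

Orientations are given as a unit quaternion [x, y, z, w].
In Python, from workcell import manip, eyes gives the robot as it stands. The module is installed in compiled form; this text tells all that it offers.
- The arm moves only by the tool carry_out, never from a script. Its argument "moves" is a list of rows, each a list of 7 numbers: the shift along the tool's x, y, z in m, then the turn, a rotation vector about the tool's x, y, z in rad, then the finger opening in m, from 0 to 0.0854. A call has exactly 5 rows; each row is the pose to reach, as a shift and turn from the pose commanded when the call began, along the tool's axes at that moment; what a row does not reach only later rows make up. A row lasts 1/10 s, in which the tool goes at most 50 mm and 8.59 degrees, less where a joint would pass 70% of its speed; a pose out of reach is approached as far as the arm can. A call with a gripper value outside its range is refused whole. The fingers move at their own pace and stop on an object; "grip_force" is the grip in N (left out, the last holds). Time passes only in rows, so rows that repeat a pose let the fingers close, or fill a call up. It gives the time, the measured TCP pose, the force and the opening at its end, in the units of the state.
- manip.get_state(): the state, without advancing time (a new reading comes with each control period).
- eyes.get_image(name): name is "side" or "top"; returns a dict with "color" (420x560x3 uint8, red, green, blue), "vertical_fov" (degrees; the focal length in pixels is half the picture's height over the tangent of half this angle, whatever the lens; pixels are square), "cx", "cy" (the principal point, pixels), "position" and "attitude" of the camera in the world. Camera axes: x right, y up, looking along -z (the intrinsics and any distortion apply to the point x, -y, -z); pixel columns grow to the right and rows downward; lengths in m; the calibration is good to about 2 mm. A picture is of the moment at which its call begins. There is no depth.
- manip.close_job(): hands the job in, once; it reports no verdict.
Trained networks look in the newest picture that a camera, given by its name, has taken for a name from the list of things; names that differ only in an ending like _2 or _b are one class to them, and where a whole thing is asked for, a point or a joint stands for the part that bears it (a point fixed in the world has none). Each returns a list of dicts, best first, with "score" (0 to 1); they miss things now and then, are a little off and sometimes report something else, mostly with a low value. They report only what shows in the picture. A call takes as long as a camera call. They do not tell look-alikes from the thing itself.
- eyes.recognise(camera, target): "xyz" ([x, y, z] in m, in world coordinates, good to about 4 mm: the middle of the surface that is visible of it).
- eyes.regions_of(camera, target): "mask" (420x560 bool, what is visible of it).
The state is a dict: "clock": time; "q": joint angles; "joint_vel": joint speeds; "joint_efforts": joint torques, N m; "position": TCP position; "tcp_rot": TCP orientation; "ft_force": force on the tool from outside, world axes, zero at the start; "ft_torque": the same for the moment, N m; "opening": finger opening in m.
Only numpy, scipy, OpenCV 4.12 (cv2) and the standard library are available. Lean on these libraries where they do the work, as an engineer would, in place of code of your own. Each camera call takes 0.05 s, during which the arm holds its last target. There are 200 camera calls.

### The job

Two identical filter holders stand on the bench. One is locked: the long way of its oval ring points along its outlet nozzle. The other was left open, its ring standing crosswise. Turn the open ring clockwise, as seen from above, a quarter turn to its stop so that it clicks locked in line with its nozzle, and let go of it; leave the other holder locked.

Things in the scene. Friction and masses are not known exactly. Their poses are not given: they have to be found in the camera images.
- grip_open (a point): Centre of the OPEN holder's oval grey ring, 67 mm above the bench. Ring: 44 mm wide across its two flat ribbed sides (grip these from above), 78 long, 30 tall (52 to 82 mm up); a 12 mm steel stub stands 12 mm above its middle. Turns with the ring: x across the narrow width, y along its length (steel pointer at -y), z up. The holder is fixed; its foot plate is 110x70x10, its thin nozzle 28 mm up.
- ring_open (a joint): Angle of that ring about the vertical through its centre, rad: 0 = open (crosswise to the nozzle), growing clockwise seen from above, 1.571 = locked at a hard stop. Starts 0 to 0.25. Turns with light friction (0.04 N m) to 0.9, then over a sprung click hump (about 0.15 N m, top at 1.25); let go on the hump it slips back to 0.9, past about 1.35 it snaps to the stop and holds.
- grip_shut (a point): The same point, with the same axes, on the ring of the other, identical filter holder, which is already locked and is to be left so. Each holder's nozzle points to the robot's side, along its foot plate's length; nothing of a holder stands beside its ring.
- ring_shut (a joint): Angle of that other ring, rad, same meaning; starts at 1.571 (locked).
There are look-alikes about, which are no part of the job. Leave any green look-alike of the part that bears grip_shut alone.

How it is judged:
By the outcome, as a careful person would: the job done as asked, in the order asked, and still so for the second after the job is handed in, with the robot touching nothing.
It also fails if it takes over 38 s, if anything falls off the work surface, if the arm or the gripper's body presses on something with over 40 N, if the wrist force passes 120 N, or if a joint passes its speed limit or range.

## Working session

There is one attempt and no reset: what is moved stays moved. The work goes in short steps, Python scripts to look and compute and a tool call to move; the robot and the scene stay as the last step left them, time stands still between calls to the robot, and variables do not carry over. Pictures are saved under pics/ and viewed, about 8 in all and at most 12, crops included, and the job is handed in when it is done.

Besides the shell and the picture viewer there is one more tool, called after "Call:" in YAML: its name, and indented under it one key for each argument. carry_out: Moves the arm, as the interface text tells. Its arguments: {"type":"object","properties":{"moves":{"type":"array","items":{"type":"array","items":{"type":"number"}}},"grip_force":{"type":"number"}},"required":["moves"]}

```bash
mkdir -p pics
cat > h.py <<'E'
import numpy as np, cv2
from scipy.spatial.transform import Rotation as R
from workcell import manip, eyes
def proj(im,p):
    f=210/np.tan(np.radians(im['vertical_fov'])/2)
    c=R.from_quat(im['attitude']).inv().apply(np.atleast_2d(p)-im['position'])
    return np.c_[im['cx']+f*c[:,0]/-c[:,2], im['cy']-f*c[:,1]/-c[:,2]]
def back(im,uv,z):
    f=210/np.tan(np.radians(im['vertical_fov'])/2); uv=np.atleast_2d(uv)
    d=np.c_[(uv[:,0]-im['cx'])/f,-(uv[:,1]-im['cy'])/f,-np.ones(len(uv))]
    d=R.from_quat(im['attitude']).apply(d); o=np.array(im['position'])
    return o+d*((z-o[2])/d[:,2])[:,None]
E
python3 - <<'E'
from h import *
np.set_printoptions(precision=4,suppress=True)
for n in('top','side'):
    im=eyes.get_image(n); print(n,{k:v for k,v in im.items() if k!='color'})
    cv2.imwrite(f'pics/{n}0.png',im['color'][:,:,::-1])
    for t in('grip_open','grip_shut'):
        for r in eyes.recognise(n,t): print(t,r['score'],r['xyz'],proj(im,r['xyz']))
print(manip.get_state())
E
```

```text
top {'vertical_fov': 56.46020147795682, 'cx': 278.75598609378665, 'cy': 214.06438380634097, 'position': array([ 0.3465, -0.2623,  1.3865]), 'attitude': array([-0.029 ,  0.0364,  0.7134, -0.6992])}
grip_open 0.67 [0.5278, 0.0352, 0.0825] [[185.2428 197.942 ]]
grip_shut 0.79 [0.3876, -0.6805, 0.0773] [[399.4287 235.5309]]
grip_shut 0.75 [0.5436, -0.2722, 0.0783] [[276.7963 191.7315]]
side {'vertical_fov': 45.25637325963674, 'cx': 279.01149433963553, 'cy': 212.37122439871368, 'position': array([-0.0029, -1.6284,  0.8487]), 'attitude': array([ 0.5106, -0.0781, -0.1539,  0.8423])}
grip_open 0.59 [0.5228, 0.0126, 0.0771] [[267.7208 180.3508]]
grip_shut 0.72 [0.3834, -0.7146, 0.0795] [[308.8837 300.8293]]
grip_shut 0.62 [0.542, -0.2937, 0.0728] [[303.5977 216.2819]]
{'clock': 0.3, 'q': array([-1.3426,  0.4347,  0.025 ,  1.5735, -0.0116,  1.134 , -0.0751]), 'joint_vel': array([ 0.0015, -0.0012,  0.0005, -0.0028, -0.0004,  0.0015, -0.0013]), 'joint_efforts': array([ -0.001 , -66.9645,   1.0228, -31.6035,   0.0154,   0.008 ,
         0.0001]), 'position': array([0.203 , 0.5909, 0.2071]), 'tcp_rot': array([-0.411 ,  0.5756,  0.4107,  0.5754]), 'ft_force': array([ 0.059 , -0.0009, -0.119 ]), 'ft_torque': array([-0.0113, -0.0166,  0.0122]), 'opening': 0.08535688093271007}
```

View pics/top0.png

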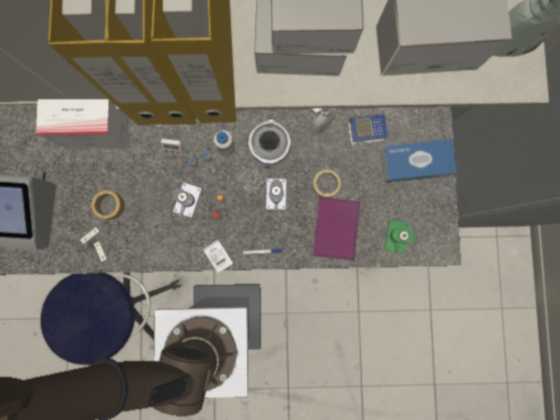

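View pics/side0.png

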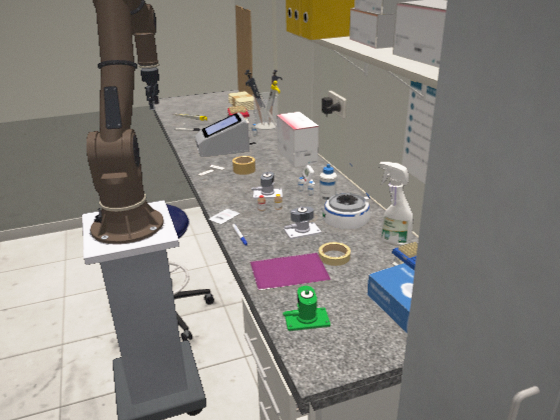

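The picture shows white-plated holders at top (186,199) and (277,192), plus a green look-alike at (400,236). I'll enlarge both white ones to see which ring is crosswise.

Run:
```python
import cv2,numpy as np
a=cv2.imread('pics/top0.png')
c=[cv2.resize(a[y-22:y+23,x-22:x+23],(400,400),interpolation=cv2.INTER_CUBIC) for x,y in((186,200),(277,193))]
cv2.imwrite('pics/crop.png',np.hstack(c))
```

```text
(no output)
```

View pics/crop.png

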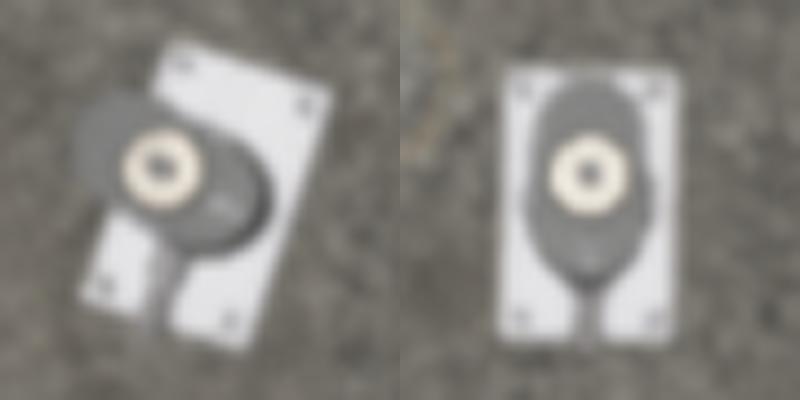

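Left holder (top 182,197) is the open one: its ring lies crosswise to the nozzle, which points down the picture. The right one (277,192) is in line with its nozzle, so locked; the green one at (400,236) is a look-alike. I'll now measure the open one's pose.

Run:
```python
from h import *
np.set_printoptions(precision=4,suppress=True)
im=eyes.get_image('top'); s=400/45
f=lambda p:(np.array(p,float)+.5)/s-.5+np.array([164,178])
co=back(im,[f(p) for p in((172,38),(332,88),(245,352),(80,297))],.01)
print('plate',co.mean(0),co)
e1=co[2]+co[3]-co[0]-co[1];e2=co[0]+co[3]-co[1]-co[2];print('noz yaw',np.degrees(np.arctan2(e1[1],e1[0])),'side yaw',np.degrees(np.arctan2(e2[1],e2[0])))
print('disc',back(im,f((162,167)),.088))
c=[[180,170],[185,200]]
for n in('top','side'):
    im=eyes.get_image(n)
    for r in eyes.regions_of(n,'grip_open')[:2]:
        m=r['mask']; v,u=np.nonzero(m); P=back(im,np.c_[u,v],.07)[:,:2]
        w,V=np.linalg.eigh(np.cov(P.T)); print(n,r['score'],m.sum(),u.mean(),v.mean(),P.mean(0),np.sqrt(w),np.degrees(np.arctan2(V[1,1],V[0,1])))
        if n=='top': M=m
    if n=='top': np.save('m.npy',M); a=im['color']
    else: cv2.imwrite('pics/sc.png',cv2.resize(im['color'][155:215,235:315,::-1],(800,600),interpolation=cv2.INTER_CUBIC))
s=manip.get_state(); Rm=R.from_quat(s['tcp_rot']).as_matrix(); print(Rm)
```

```text
plate [0.5329 0.0459 0.01  ] [[ 0.5958  0.0601  0.01  ]
 [ 0.5744 -0.0037  0.01  ]
 [ 0.4692  0.031   0.01  ]
 [ 0.4924  0.0963  0.01  ]]
noz yaw 161.23289984613365 side yaw 70.93977954326657
disc [[0.5326 0.0455 0.088 ]]
top 0.75 252 182.8293650793651 197.36507936507937 [0.5317 0.0462] [0.0133 0.0231] 55.55641608919982
side 0.54 166 266.95180722891564 179.71686746987953 [0.527  0.0349] [0.0151 0.0346] 67.11308115621756
[[ 0.     -0.9458  0.3249]
 [ 0.0001  0.3249  0.9458]
 [-1.      0.      0.0001]]
```

View pics/sc.png

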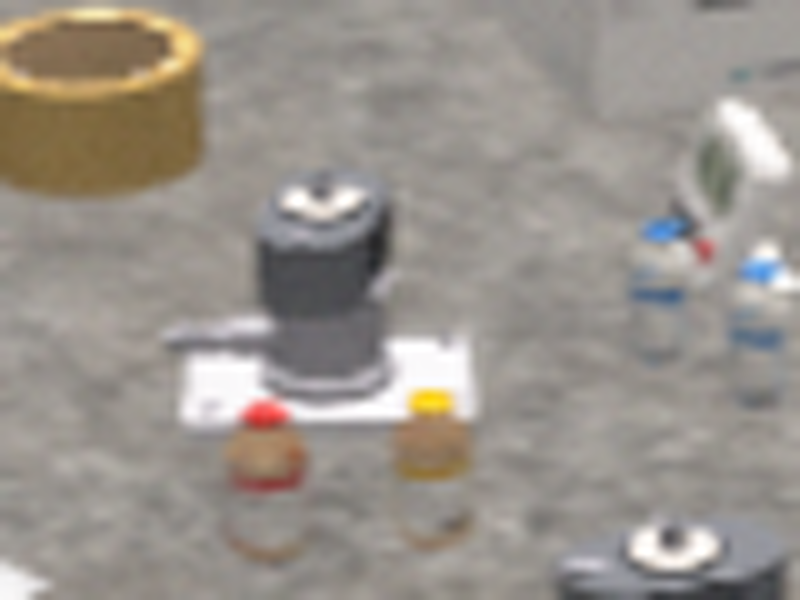

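The side view shows two vials in front of the holder on its -y side, about 0.1 m from the ring and lower than the ring; the nozzle points to the robot. I'll move over the ring first, keeping height.

Call:
carry_out:
  moves:
    - [0, -0.033, -0.027, 0, 0, 0, 0.085]
    - [0, -0.065, -0.054, 0, 0, 0, 0.085]
    - [0, -0.098, -0.082, 0, 0, 0, 0.085]
    - [0, -0.13, -0.109, 0, 0, 0, 0.085]
    - [0, -0.163, -0.136, 0, 0, 0, 0.085]
  grip_force: 40

```text
clock: 1.05
position: [0.3136, 0.4081, 0.2075]
tcp_rot: [-0.411, 0.575, 0.411, 0.576]
ft_force: [0.4, 0.0, 0.8]
opening: 0.085
```

Call:
carry_out:
  moves:
    - [0, -0.033, -0.027, 0, 0, 0, 0.085]
    - [0, -0.065, -0.054, 0, 0, 0, 0.085]
    - [0, -0.098, -0.082, 0, 0, 0, 0.085]
    - [0, -0.13, -0.109, 0, 0, 0, 0.085]
    - [0, -0.163, -0.136, 0, 0, 0, 0.085]

```text
clock: 1.55
position: [0.4236, 0.2265, 0.2077]
tcp_rot: [-0.411, 0.575, 0.411, 0.576]
ft_force: [0.2, 1.8, 0.1]
opening: 0.0848
```

Call:
carry_out:
  moves:
    - [0, -0.033, -0.027, 0, 0, 0, 0.085]
    - [0, -0.065, -0.054, 0, 0, 0, 0.085]
    - [0, -0.098, -0.082, 0, 0, 0, 0.085]
    - [0, -0.13, -0.109, 0, 0, 0, 0.085]
    - [0, -0.163, -0.136, 0, 0, 0, 0.085]

```text
clock: 2.05
position: [0.5337, 0.0449, 0.2076]
tcp_rot: [-0.411, 0.575, 0.411, 0.576]
ft_force: [0.6, 0.1, 0.8]
opening: 0.085
```

Call:
carry_out:
  moves:
    - [0, 0, 0, 0.14, 0, 0, 0.085]
    - [0, 0, 0, 0.28, 0, 0, 0.085]
    - [0, 0, 0, 0.42, 0, 0, 0.085]
    - [0, 0, 0, 0.56, 0, 0, 0.085]
    - [0, 0, 0, 0.7, 0, 0, 0.085]

```text
clock: 2.55
position: [0.533, 0.0464, 0.2074]
tcp_rot: [-0.187, 0.682, 0.187, 0.682]
ft_force: [-0.1, -0.5, 0.4]
opening: 0.0851
```

Call:
carry_out:
  moves:
    - [0, 0, 0, 0.14, 0, 0, 0.085]
    - [0, 0, 0, 0.28, 0, 0, 0.085]
    - [0, 0, 0, 0.42, 0, 0, 0.085]
    - [0, 0, 0, 0.56, 0, 0, 0.085]
    - [0, 0, 0, 0.7, 0, 0, 0.085]

```text
clock: 3.05
position: [0.533, 0.0465, 0.2075]
tcp_rot: [0.059, 0.705, -0.058, 0.705]
ft_force: [0.0, -0.8, 0.8]
opening: 0.0851
```

Call:
carry_out:
  moves:
    - [0, 0, 0, 0.14, 0, 0, 0.085]
    - [0, 0, 0, 0.28, 0, 0, 0.085]
    - [0, 0, 0, 0.42, 0, 0, 0.085]
    - [0, 0, 0, 0.42, 0, 0, 0.085]
    - [0, 0, 0, 0.42, 0, 0, 0.085]

```text
clock: 3.55
position: [0.533, 0.0465, 0.2074]
tcp_rot: [0.201, 0.678, -0.201, 0.678]
ft_force: [1.3, -0.3, -0.2]
opening: 0.0848
```

```bash
cat > st.py <<'E'
from h import *
np.set_printoptions(precision=4,suppress=True)
s=manip.get_state(); Rm=R.from_quat(s['tcp_rot']).as_matrix()
d=np.array([.5327,.0457,0.0])-s['position']
print(s['clock'],s['position'],'zyaw',np.degrees(np.arctan2(Rm[1,2],Rm[0,2])),'tool-x',Rm[:,0],'q',s['q'],'F',s['ft_force'],s['ft_torque'],s['opening'],'to ring in tool axes',Rm.T@d)
E
python3 st.py
python3 - <<'E'
from h import *
a=[]
for n,(x,y) in(('top',(182,197)),('side',(267,180))):
    im=eyes.get_image(n)['color'][:,:,::-1]; a.append(cv2.resize(im[y-45:y+45,x-30:x+30],(400,600),interpolation=cv2.INTER_CUBIC))
cv2.imwrite('pics/c2.png',np.hstack(a))
E
```

```text
3.55 [0.533  0.0465 0.2074] zyaw -32.984003592146514 tool-x [ 0.0001  0.     -1.    ] q [-0.7221  0.3276  0.7063  1.8337 -0.2408  1.0673 -0.5004] F [ 1.3219 -0.3181 -0.1651] [ 0.0091  0.0235 -0.0067] 0.08480199976588323 to ring in tool axes [ 0.2074 -0.0009  0.0002]
```

View pics/c2.png

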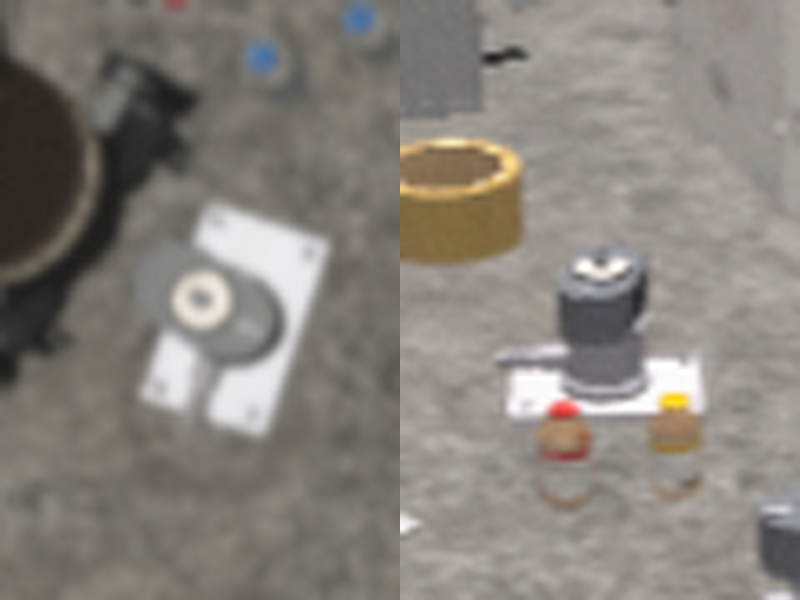

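The open ring reads about 57° long-axis yaw, and the jaws seem aligned with its flats; the vials are about 0.1 m to the -y side. I'll check where the TCP should project before descending.

Run:
```python
from h import *
s=manip.get_state();p=s['position'];z=R.from_quat(s['tcp_rot']).as_matrix()[:,2]
for n in('top','side'):
    im=eyes.get_image(n); a=np.ascontiguousarray(im['color'][:,:,::-1])
    pts=[p+[0,0,.015]+k*.05*z for k in(-1,0,1)]+[np.array([.5327,.0457,.094])]
    uv=proj(im,pts);print(n,uv)
    x,y=(165,185) if n=='top' else (265,150)
    b=cv2.resize(a[y-45:y+45,x-30:x+30],(400,600),interpolation=cv2.INTER_CUBIC)
    for q in uv: cv2.circle(b,tuple(int(t) for t in (q-[x-30,y-45]+.5)*6.667),4,(0,0,255),1)
    if n=='top':t=b
cv2.imwrite('pics/c3.png',np.hstack([t,b]))
```

```text
top [[161.61256276 204.1299135 ]
 [170.83495404 190.07072401]
 [179.99188163 176.11133144]
 [181.28894976 196.07875834]]
side [[252.84349972 139.47868171]
 [265.96258454 140.20927357]
 [279.2345012  140.94837651]
 [267.23478747 172.54107183]]
```

View pics/c3.png

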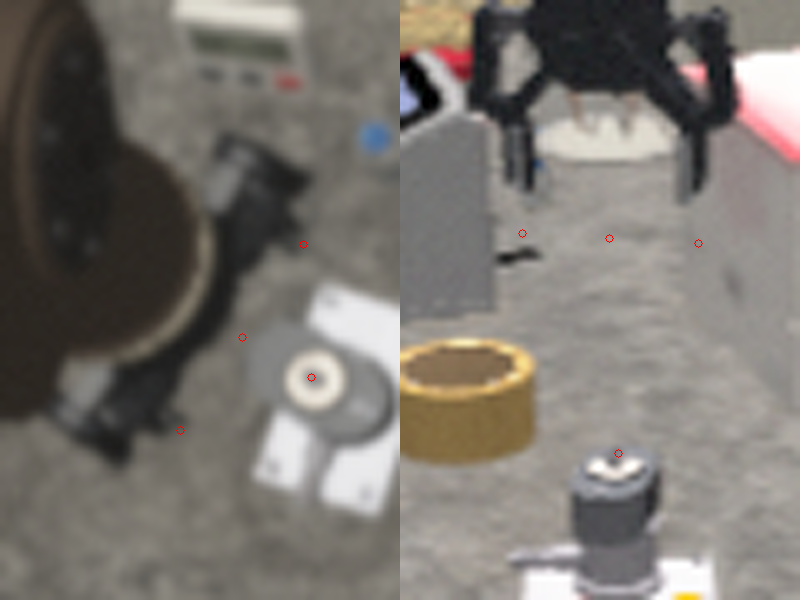

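The stub prediction agrees with both cameras (within 1 px), and the jaws straddle it. Descending.

Call:
carry_out:
  moves:
    - [0.035, -0.001, 0, 0, 0, 0, 0.085]
    - [0.07, -0.001, 0, 0, 0, 0, 0.085]
    - [0.105, -0.001, 0, 0, 0, 0, 0.085]
    - [0.135, -0.001, 0, 0, 0, 0, 0.085]
    - [0.16, -0.001, 0, 0, 0, 0, 0.085]

```text
clock: 4.25
position: [0.5319, 0.0455, 0.0457]
tcp_rot: [0.202, 0.678, -0.202, 0.677]
ft_force: [-0.6, 0.2, 0.7]
opening: 0.0851
```

```bash
python3 st.py
cat > look.py <<'E'
from h import *
import sys
a=[]
for n,(x,y) in(('top',(180,193)),('side',(267,165))):
    im=eyes.get_image(n)['color'][:,:,::-1]; a.append(cv2.resize(im[y-36:y+36,x-24:x+24],(400,600),interpolation=cv2.INTER_CUBIC))
cv2.imwrite(sys.argv[1],np.hstack(a))
E
python3 look.py pics/c4.png
```

```text
4.25 [0.5319 0.0455 0.0457] zyaw -33.161204333621846 tool-x [-0.0009 -0.0001 -1.    ] q [-0.5976  0.5366  0.5751  2.0026 -0.4328  0.7248 -0.3348] F [-0.5829  0.1815  0.6915] [ 0.0143  0.0093 -0.0049] 0.08514775605926984 to ring in tool axes [0.0457 0.0006 0.0006]
```

View pics/c4.png

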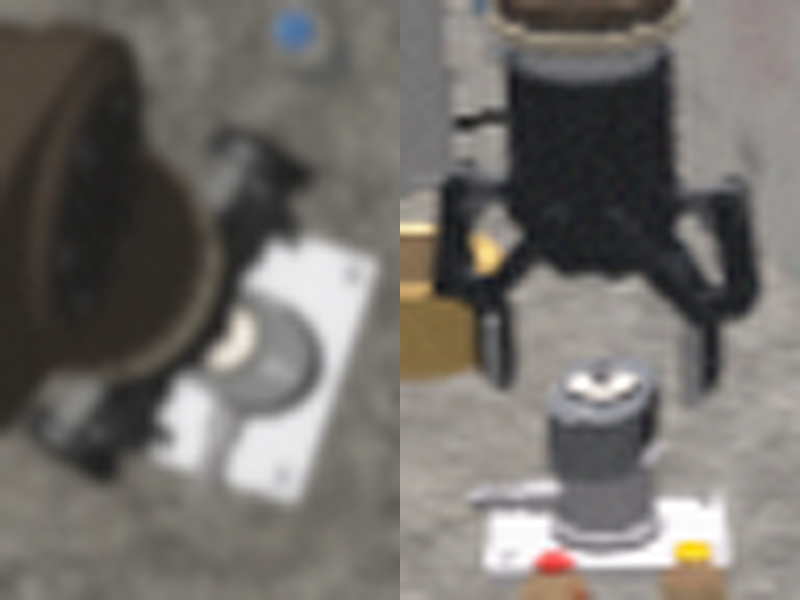

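Run:
```python
from h import *
s=manip.get_state();p=s['position'];z=R.from_quat(s['tcp_rot']).as_matrix()[:,2]
for n,(x,y) in(('top',(180,193)),('side',(267,165))):
    im=eyes.get_image(n)
    for h in(0.013,.033,.045):
        print(n,h,np.round((proj(im,[p+[0,0,h]+k*.05*z for k in(-1,1)])-[x-24,y-36]+.5)*8.333).tolist())
    print('stub',(proj(im,[.5327,.0457,.094])-[x-24,y-36]+.5)*8.333)
```

```text
top 0.013 [[170.0, 451.0], [304.0, 246.0]]
top 0.033 [[157.0, 446.0], [294.0, 238.0]]
top 0.045 [[149.0, 443.0], [287.0, 233.0]]
stub [[214.89931836 329.80979322]]
side 0.013 [[99.0, 433.0], [310.0, 450.0]]
side 0.033 [[97.0, 393.0], [309.0, 409.0]]
side 0.045 [[95.0, 369.0], [308.0, 385.0]]
stub [[206.11498402 366.99425157]]
```

Visible fingertips sit about 15 mm higher than the stated geometry predicts; going 15 mm lower suits both readings and still clears the stub by ≥10 mm.

Call:
carry_out:
  moves:
    - [0.005, 0, 0, 0, 0, 0, 0.085]
    - [0.01, 0, 0, 0, 0, 0, 0.085]
    - [0.014, 0, 0, 0, 0, 0, 0.085]
    - [0.014, 0, 0, 0, 0, 0, 0.07]
    - [0.014, 0, 0, 0, 0, 0, 0.06]

```text
clock: 4.95
position: [0.5324, 0.0456, 0.0334]
tcp_rot: [0.202, 0.678, -0.202, 0.678]
ft_force: [0.0, 0.0, 0.4]
opening: 0.0602
```

Call:
carry_out:
  moves:
    - [0, 0, 0, 0, 0, 0, 0.05]
    - [0, 0, 0, 0, 0, 0, 0.036]
    - [0, 0, 0, 0, 0, 0, 0.036]
    - [0, 0, 0, 0, 0, 0, 0.036]
    - [0, 0, 0, 0, 0, 0, 0.036]
  grip_force: 40

```text
clock: 5.45
position: [0.532, 0.0461, 0.0337]
tcp_rot: [0.202, 0.678, -0.202, 0.677]
ft_force: [-4.6, 2.2, 6.4]
opening: 0.0431
```

```bash
python3 st.py; python3 look.py pics/c5.png
```

```text
5.45 [0.532  0.0461 0.0337] zyaw -33.21132480906713 tool-x [-0.0005  0.0009 -1.    ] q [-0.5857  0.5541  0.5594  2.0104 -0.45    0.6998 -0.3219] F [-4.6047  2.2373  6.4034] [ 0.0771  0.4911 -0.0768] 0.043123498592293315 to ring in tool axes [0.0337 0.     0.0008]
```

View pics/c5.png

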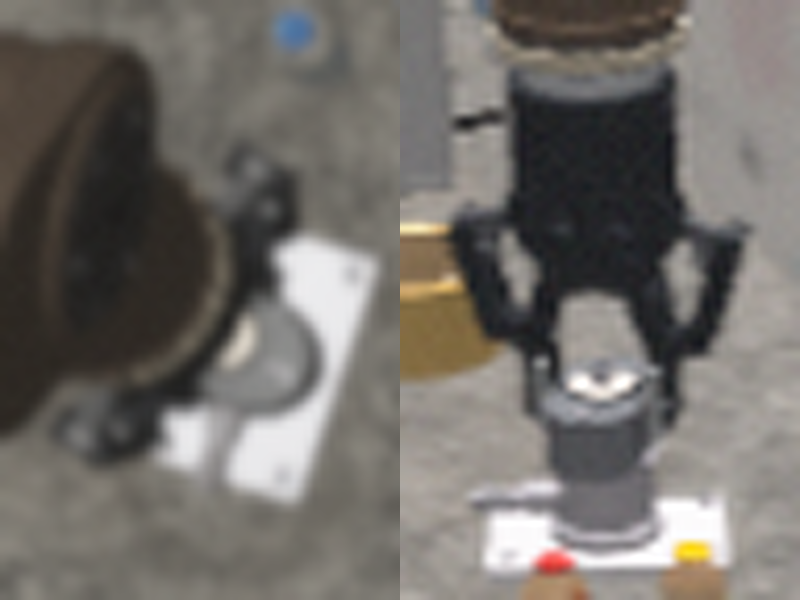

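Jaws stopped at 43 mm on the ring's flats (ring 44 mm) with both fingers on its sides. Turning clockwise by about 1.32 rad.

Call:
carry_out:
  moves:
    - [0, 0, 0, 0.1, 0, 0, 0.036]
    - [0, 0, 0, 0.2, 0, 0, 0.036]
    - [0, 0, 0, 0.3, 0, 0, 0.036]
    - [0, 0, 0, 0.4, 0, 0, 0.036]
    - [0, 0, 0, 0.5, 0, 0, 0.036]

```text
clock: 6.05
position: [0.5325, 0.0455, 0.0337]
tcp_rot: [0.365, 0.606, -0.365, 0.606]
ft_force: [-1.1, 0.2, 3.7]
opening: 0.0433
```

Call:
carry_out:
  moves:
    - [0, 0, 0, 0.1, 0, 0, 0.036]
    - [0, 0, 0, 0.2, 0, 0, 0.036]
    - [0, 0, 0, 0.3, 0, 0, 0.036]
    - [0, 0, 0, 0.4, 0, 0, 0.036]
    - [0, 0, 0, 0.5, 0, 0, 0.036]

```text
clock: 6.55
position: [0.5327, 0.0448, 0.0338]
tcp_rot: [0.503, 0.496, -0.503, 0.497]
ft_force: [-1.1, -2.5, 3.0]
opening: 0.0437
```

```bash
python3 st.py
```

```text
6.55 [0.5327 0.0448 0.0338] zyaw -90.77494900572543 tool-x [ 0.0007 -0.0007 -1.    ] q [-0.7617  0.641   0.8432  2.0232 -0.6844  0.7831 -1.0893] F [-1.0656 -2.5455  3.0052] [-0.9064  0.3948  0.047 ] 0.04366974697950402 to ring in tool axes [ 0.0338  0.     -0.0009]
```

Call:
carry_out:
  moves:
    - [0, 0, 0, 0.08, 0, 0, 0.036]
    - [0, 0, 0, 0.16, 0, 0, 0.036]
    - [0, 0, 0, 0.24, 0, 0, 0.036]
    - [0, 0, 0, 0.31, 0, 0, 0.036]
    - [0, 0, 0, 0.34, 0, 0, 0.036]

```text
clock: 7.05
position: [0.5326, 0.0444, 0.0337]
tcp_rot: [-0.579, -0.405, 0.58, -0.406]
ft_force: [3.8, -4.6, 6.2]
opening: 0.0436
```

```bash
python3 st.py
```

```text
7.05 [0.5326 0.0444 0.0337] zyaw -110.07229244756793 tool-x [ 0.0005 -0.0018 -1.    ] q [-0.8119  0.6819  0.935   2.0266 -0.7594  0.8247 -1.3501] F [ 3.7869 -4.5853  6.229 ] [-1.2716 -0.829   1.4412] 0.04356318585097201 to ring in tool axes [ 0.0337 -0.0004 -0.0013]
```

A 1.4 N m reaction at jaw yaw -110° (locked expected at -109°): it's at the stop. Release, rise straight up.

Call:
carry_out:
  moves:
    - [0, 0, 0, 0, 0, 0, 0.06]
    - [0, 0, 0, 0, 0, 0, 0.085]
    - [0, 0, 0, 0, 0, 0, 0.085]
    - [0, 0, 0, 0, 0, 0, 0.085]
    - [0, 0, 0, 0, 0, 0, 0.085]

```text
clock: 7.55
position: [0.5324, 0.0457, 0.0333]
tcp_rot: [0.579, 0.406, -0.579, 0.405]
ft_force: [-0.3, 0.3, 0.9]
opening: 0.0849
```

Call:
carry_out:
  moves:
    - [-0.02, 0, 0, 0, 0, 0, 0.085]
    - [-0.06, 0, 0, 0, 0, 0, 0.085]
    - [-0.1, 0, 0, 0, 0, 0, 0.085]
    - [-0.14, 0, 0, 0, 0, 0, 0.085]
    - [-0.18, 0, 0, 0, 0, 0, 0.085]

```text
clock: 8.05
position: [0.532, 0.0454, 0.2149]
tcp_rot: [-0.579, -0.405, 0.579, -0.405]
ft_force: [0.5, 1.5, -0.5]
opening: 0.0851
```

```bash
python3 st.py
python3 - <<'E'
from h import *
a=[]
for n,(x,y,w) in(('top',(230,195,75)),('side',(285,190,60))):
    im=eyes.get_image(n)['color'][:,:,::-1]; a.append(cv2.resize(im[y-w//2:y+w//2,x-w:x+w],(600,300),interpolation=cv2.INTER_CUBIC))
cv2.imwrite('pics/c6.png',np.vstack(a))
E
```

```text
8.05 [0.532  0.0454 0.2149] zyaw -110.03271089536752 tool-x [-0.0003  0.     -1.    ] q [-1.0085  0.4736  1.1964  1.842  -0.4813  1.1606 -1.5685] F [ 0.4698  1.4523 -0.5324] [-0.0108 -0.0842 -0.0271] 0.08505591886561144 to ring in tool axes [ 0.2149  0.0006 -0.0006]
```

View pics/c6.png

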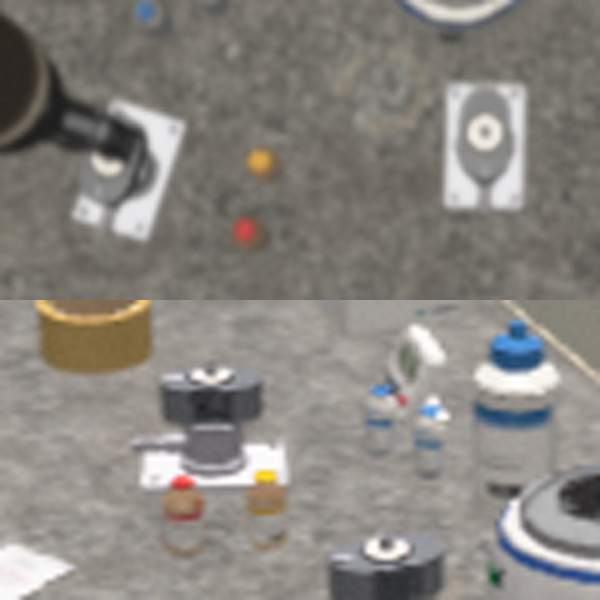

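The ring now lies along its nozzle in the side view; the gripper partly covers it from the top. I'll move it left 0.15 m for a clear final check.

Call:
carry_out:
  moves:
    - [0, -0.01, -0.028, 0, 0, 0, 0.085]
    - [0, -0.02, -0.056, 0, 0, 0, 0.085]
    - [0, -0.03, -0.084, 0, 0, 0, 0.085]
    - [0, -0.04, -0.112, 0, 0, 0, 0.085]
    - [0, -0.05, -0.14, 0, 0, 0, 0.085]

```text
clock: 8.65
position: [0.5329, 0.1955, 0.2129]
tcp_rot: [-0.579, -0.406, 0.579, -0.405]
ft_force: [-0.3, -0.7, -0.4]
opening: 0.0848
```

Run:
```python
from h import *
im=eyes.get_image('top')
for r in eyes.regions_of('top','grip_open')+eyes.regions_of('top','grip_shut'):
    v,u=np.nonzero(r['mask']); P=back(im,np.c_[u,v],.07)[:,:2]; w,V=np.linalg.eigh(np.cov(P.T))
    print(r['score'],u.mean(),v.mean(),P.mean(0),np.sqrt(w),np.degrees(np.arctan2(V[1,1],V[0,1])))
c=[cv2.resize(im['color'][y-22:y+23,x-22:x+23,::-1],(400,400),interpolation=cv2.INTER_CUBIC) for x,y in((186,200),(277,193))]
cv2.imwrite('pics/c7.png',np.hstack(c))
```

```text
0.83 182.57416267942583 198.1244019138756 [0.52911995 0.04705592] [0.01460504 0.02136502] 164.35269134468152
0.76 401.13471502590676 236.3575129533679 [ 0.38493941 -0.68846315] [0.01148172 0.02454866] 77.94337032959842
0.69 275.3914590747331 191.6797153024911 [ 0.54515509 -0.26749737] [0.01414472 0.02274356] 174.59042257295434
```

View pics/c7.png

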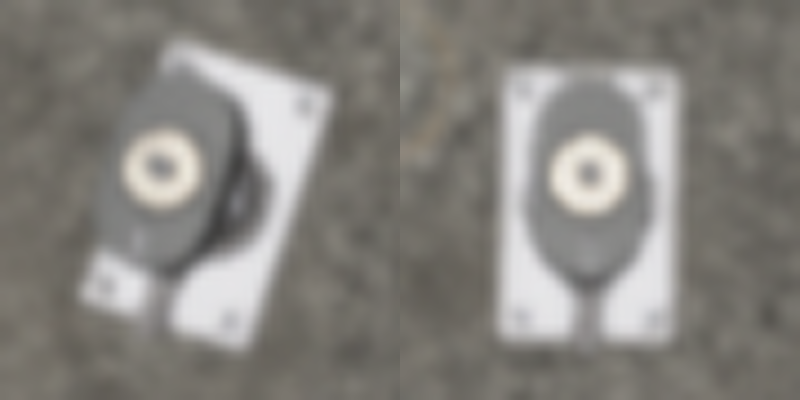

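Both rings now lie in line with their nozzles, and the gripper is clear. Handing in.

```bash
python3 -c "
from workcell import manip
print(manip.close_job())"
```

```text
the job is handed in; nothing more can be done
None
```

I gripped the open ring (top image 182,197) by its flat sides and turned it about 77° clockwise to its stop. I then let go, backed the gripper away and handed the job in at about 9 s of the 38 s allowed.

**Last checks:**
- **At the stop:** the wrist felt about 1.4 N m at jaw yaw -110°, where -109° was expected for locked.
- **After release:** the top picture shows the ring in line with its nozzle. Its outline measures 164° against 161° for the nozzle, within what such a coarse outline can tell, so it did not slip back.
- **Other holders:** the second holder looks unchanged and locked in the final crop. I did not go near the green look-alike.

**One disagreement:** the fingertips looked about 15 mm higher in the pictures than the stated geometry predicts. I lowered the grasp by about 12 mm to suit both; the jaws closed at 43 mm on the 44 mm ring. No force reading at the end of a move exceeded about 10 N.

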